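# Load-test the large dry cell in the bench tester

## Task

Test the largest of the three dry cells under load: lay it in the cradle of the bench tester with its nub against the fixed contact on the left, press it straight down past the sprung contact until it rests in both saddles, and let go of it only once it is down in there. Then turn the tester's spring-return load dial clockwise past its first two clicks to the third and last one (the largest spot), and finish still holding it there against its spring. Leave the two smaller cells and the other things on the bench where they are.

Things in the scene. Friction and masses are not known exactly. Their poses are not given: they have to be found in the camera images.
- tester: Bench cell tester, fixed: grey box 176 mm deep (x) by 256 mm wide (y), aluminium top 40 mm above the worktop. On it, seen from the robot: cradle at the left, load dial at the right, sloping meter behind (its top about 80 mm above the worktop). Origin: centre of the underside; x to the back, y to the left, along the cradle. Its yaw is within 0.25 rad of square to the robot
- cradle (a point): Middle of the large cell once seated, axes as the tester's: 34 mm in front of and 60 mm left of its origin, 63 mm above the worktop. The cell lies along y, nub to +y. Two black vee saddles, 8 mm long, 23.5 mm either side of this point, carry it 6 mm clear of the top, with 39 mm free between them for fingers; saddle tips are 5 mm below the cell's axis. The meter case starts 65 mm behind
- fixed_contact (a point): Point on the upright brass contact at the left end of the cradle, on the seated cell's axis, 30.5 mm to the +y side of the cradle's middle; the nub rests against it. Fixed. Above 3 mm over the axis it leans outwards, by 7 mm at 14 mm over the axis
- contact_slide (a joint): Travel (m) of the sprung contact at the right end of the cradle: 0 at rest, its face 25.5 mm from the cradle's middle; 0.005 with the large cell seated; stop 0.012. Spring 1.5 N at rest, 3 N with the cell. Its steel leaf leans back above the axis, by 9 mm at 17 mm over it, so a cell pressed straight down pushes it aside (about 5 N down). The meter's needle rises with it
- cell_large: The cell to test: 34 mm in diameter, 61 mm long with its steel nub (10 mm wide, 1.5 mm high), 0.14 kg, grey jacket with a white band nearer the nub like the other two. It starts lying on the worktop. Origin: its middle, on its axis; its y axis runs along it to the nub (it may be rolled about it), at the start within 1 rad of the robot's left
- cell_middle: Middle-sized dry cell, 26 mm in diameter, 50 mm long, lying on the worktop; to be left alone. Origin: its middle; y towards its nub
- cell_small: Thin dry cell, 14 mm in diameter, 50 mm long, lying on the worktop; to be left alone. Origin: its middle; y towards its nub
- dial_grip (a point): Top of the load dial's black bar grip, on the dial's upright axis, 34 mm in front of and 70 mm right of the tester's origin, 68.5 mm above the worktop. Bar 42 mm long, 12 mm thick, 21 mm high over a round skirt 43 mm across. Its x axis runs along the bar to the white pointer line and turns with the dial; at rest it points 0.63 rad left of the tester's x. Clear for 60 mm all round
- load_dial (a joint): Angle of the load dial (rad): 0 at rest, growing clockwise seen from above. Clicks at 0.42 (small spot), 0.84 (middle spot), 1.26 (large spot); stop at 1.30. Let go, it springs back to 0 from anywhere: 0.07 N m at rest, 0.14 N m at the third click, and each click adds or takes up to 0.04 N m
- stop_clock: Yellow digital stop clock, 68 x 62 x 18 mm, loose on the worktop; to be left alone. Origin: centre of its underside
- cell_holder: Black cell holder with a green cell in it, 42 x 90 x 36 mm, loose on the worktop at the right; to be left alone. Origin: centre of its underside
Mind the look-alikes: they are no part of the job. What is shaped like the cell_large but orange or red is not meant.

How it is judged:
By the outcome, as a careful person would: the job done as asked, in the order asked, and still so for the second after the job is handed in, while the arm keeps its last pose, push and grip.
It also fails if it takes over 43 s, if anything falls off the work surface, if the arm or the gripper's body presses on something with over 40 N, if the wrist force passes 120 N, or if a joint passes its speed limit or range.

## Robot

A 6-joint arm with a two-finger parallel gripper is mounted at the origin on a cart in front of the work surface, level with it; the furniture and walls round the work are solid. World frame = base frame: x ahead of the robot, y to its left, z up, the work surface at z = 0. Lengths are in mm, angles in rad, forces in N, time in s.
With the tool pointing down it reaches from about 350 to 925 mm from the base axis. Payload 6.4 kg.
Tool frame: the origin (TCP) lies midway between the tips of the shut fingers; the grasp point (between the pads) lies 19 mm behind it (manip.pinch_z is the distance from the TCP to the grasp point, in mm); z points along the fingers, y is the line along which they close (so a half turn about z gives the same grasp; the last joint's range is limited). The gripper opens to 85 mm and grips with 20 to 120 N. Pads are 22 mm wide; open, the fingers measure 114 mm over their backs; the gripper's body (76 mm by 85 mm) begins 54 mm behind the grasp point. The pads swing forward as they close: fully open they stand 13 mm farther back than shut.
Start: joints at [-1.289, 0.245, 1.558, -0, 1.339, -0.174], TCP at [286.124, -583.65, 231.29] pointing down, gripper open.
Joint ranges: [-3.13, 3.13], [-1.02, 2.26], [0.13, 2.54], [-0.95, 4.09], [0.21, 2.88], [-2.74, 2.74]. Speed limits (rad/s): [2.57, 2.57, 3.14, 3.14, 3.14, 3.14].

## Interface

Orientations are given as a rotation vector (axis times angle).
In Python, from bench import manip gives the robot as it stands.
- The arm moves only by the shell command python3 -m inch 'ROWS' [FORCE]. ROWS is JSON, a list of rows, each a list of 5 numbers: the shift along the tool's x, y, z in mm, then the turn about the tool's z in degrees, then the closure, from 0 (fully open) to 1 (shut). In form: [[dx, dy, dz, spin, claw], ...]. A call has 1 to 12 rows; each row is the pose to reach, as a shift and turn from the pose commanded when the call began, along the tool's axes at that moment; what a row does not reach only later rows make up. A row lasts 1/12 s, in which the tool goes at most 41.7 mm and 7.16 degrees, less where a joint would pass 70% of its speed; a pose out of reach is approached as far as the arm can. A call with a gripper value outside its range is refused whole. The fingers move at their own pace and stop on an object; FORCE is the grip in N (left out, the last holds). Time passes only in rows, so rows that repeat a pose let the fingers close. It gives the time, the measured TCP pose, the force, the opening and the grip force at its end, in the units of the state.
- manip.read_state(): the state, without advancing time (a new reading comes with each control period).
- manip.grab_frame(name): name is "side" or "top" or "wrist"; returns a dict with "image" (480x640x3 uint8, red, green, blue), "fx", "fy", "cx", "cy" (pixels), "cam_to_world" (4x4, takes a point from camera to world coordinates). Camera axes: x right, y down, z forward; pixel columns grow to the right and rows downward; lengths in mm; the calibration is good to about 2 mm. A picture is of the moment at which its call begins. There is no depth.
- manip.close_job(): hands the job in; it is judged then, once.
Trained networks look in the newest picture that a camera, given by its name, has taken for a name from the list of things; names that differ only in an ending like _2 or _b are one class to them, and where a whole thing is asked for, a point or a joint stands for the part that bears it (a point fixed in the world has none). Each returns a list of dicts, best first, with "p" (0 to 1); they miss things now and then, are a little off and sometimes report something else, mostly with a low value. They report only what shows in the picture. A call takes as long as a camera call. They do not tell look-alikes from the thing itself.
- manip.silhouettes(thing, camera): "region" (480x640 bool, what is visible of it) and "box" ([left, top, right, bottom] in pixels, round what is visible of it).
- manip.spot_point(thing, camera): "location" ([column, row] in pixels: a listed point, or the origin of a listed thing).
The state is a dict: "t": time; "q": joint angles; "qd": joint speeds; "tau": joint torques, N m; "ee_pos": TCP position; "tool_rot": TCP orientation; "contact_force": force on the tool from outside, world axes, zero at the start; "wrist_torque": the same for the moment, N m; "opening": opening from 0.0 (shut) to 1.0 (fully open); "grip_force": force on a finger pad.
Only numpy, scipy, OpenCV 4.12 (cv2) and the standard library are available. Lean on these libraries where they do the work, as an engineer would, in place of code of your own. Each camera call takes 0.05 s, during which the arm holds its last target. There are 200 camera calls.

## Working session

There is one attempt and no reset: what is moved stays moved. The work goes in short steps, Python scripts to look and compute and a shell command to move; the robot and the scene stay as the last step left them, time stands still between calls to the robot, and variables do not carry over. Pictures are saved under pics/ and viewed, at most 11 in all, crops included, and the job is handed in when it is done.

```bash
ls; mkdir -p pics; cat > h.py <<'E'
import numpy as np, cv2
from bench import manip
from scipy.spatial.transform import Rotation as R
def ray(f,px):
    M=np.array(f["cam_to_world"]); d=np.array([(px[0]-f["cx"])/f["fx"],(px[1]-f["cy"])/f["fy"],1.0])
    return M[:3,3],M[:3,:3]@d
def atz(f,px,z):
    o,d=ray(f,px); return o+d*(z-o[2])/d[2]
def tri(rs):
    A=np.zeros((3,3));b=np.zeros(3)
    for o,d in rs:
        d=d/np.linalg.norm(d);P=np.eye(3)-np.outer(d,d);A+=P;b+=P@o
    x=np.linalg.solve(A,b)
    e=[np.linalg.norm((np.eye(3)-np.outer(d,d)/(d@d))@(x-o)) for o,d in rs]
    return x,e
def proj(f,p):
    M=np.linalg.inv(np.array(f["cam_to_world"])); c=M[:3,:3]@p+M[:3,3]
    return [f["fx"]*c[0]/c[2]+f["cx"],f["fy"]*c[1]/c[2]+f["cy"]]
def save(f,n): cv2.imwrite(n,cv2.cvtColor(f["image"],cv2.COLOR_RGB2BGR))
E
python3 - <<'E'
from h import *
np.set_printoptions(precision=1,suppress=True)
F={}
for c in ["top","side"]:
    F[c]=manip.grab_frame(c); save(F[c],f"pics/{c}1.png")
    print(c,np.array(F[c]["cam_to_world"])[:3],F[c]["fx"])
for n in ["cradle","fixed_contact","dial_grip","cell_large","cell_middle","cell_small","tester","stop_clock","cell_holder"]:
    for c in F:
        for r in manip.spot_point(n,c)[:3]: print(n,c,round(r["p"],2),np.array(r["location"]),atz(F[c],r["location"],{"cradle":63,"fixed_contact":63,"dial_grip":68.5,"cell_large":17}.get(n,10))[:2])
s=manip.read_state();print(s["tool_rot"],R.from_rotvec(s["tool_rot"]).as_matrix())
E
```

```text
pics
top [[  -0.    -1.     0.1  373.2]
 [  -1.     0.    -0.    32. ]
 [  -0.    -0.1   -1.  1274.8]] 484.0576470647359
side [[   1.    -0.2    0.2  171.8]
 [  -0.3   -0.7    0.7 -968. ]
 [   0.    -0.7   -0.7 1177.9]] 552.4554566238772
cradle top 0.59 [359.9 229. ] [525.5 -83.7]
cradle side 0.71 [351.  274.4] [527.  -82.3]
fixed_contact top 0.94 [348.7 232.3] [517.9 -55.2]
fixed_contact top 0.54 [360.2 228.6] [526.5 -84.5]
fixed_contact side 0.63 [342.1 264. ] [515.2 -41.1]
dial_grip top 0.55 [413.3 221.4] [ 540.3 -218.3]
dial_grip side 0.51 [372.5 311.6] [ 539.4 -215.7]
cell_large top 0.72 [217.6 242.2] [506.9 284.7]
cell_large top 0.7 [300.1 187. ] [647.6  65.7]
cell_large side 0.83 [321.1 243.3] [494.5  89.3]
cell_large side 0.76 [305.8 201.5] [497.6 275.2]
cell_large side 0.64 [374.9 239.8] [650.5  62.4]
cell_middle top 0.63 [261.6 266.9] [439.6 171.5]
cell_middle side 0.5 [291.7 228.2] [428.4 178.4]
cell_small top 0.62 [256.4 207.4] [597.4 182.9]
cell_small top 0.18 [266.4 266. ] [441.6 159. ]
cell_small side 0.4 [340.7 216.1] [586. 191.]
tester top 0.62 [374.9 215.2] [ 567.8 -129.8]
tester side 0.81 [366.9 305.2] [ 551.5 -152.4]
stop_clock top 0.88 [210.7 301.9] [352.7 304.7]
stop_clock top 0.58 [473.2 202.3] [ 595.1 -391.6]
stop_clock side 0.65 [302.4 200.5] [490.4 289.9]
stop_clock side 0.47 [253.2 208.3] [334.  293.9]
cell_holder top 0.83 [473.3 198.7] [ 604.8 -392.5]
cell_holder top 0.22 [267.8 266.8] [439.4 155.3]
cell_holder side 0.87 [420.1 382.1] [ 598.4 -399.2]
[ 3.1  0.7 -0. ] [[ 0.9  0.4  0. ]
 [ 0.4 -0.9 -0. ]
 [-0.   0.  -1. ]]
```

```bash
python3 - <<'E'
import cv2
a=cv2.imread("pics/top1.png")[150:330,180:500]; cv2.imwrite("pics/top1c.png",cv2.resize(a,(800,450),interpolation=cv2.INTER_CUBIC))
E
```

```text
(no output)
```

View pics/top1c.png

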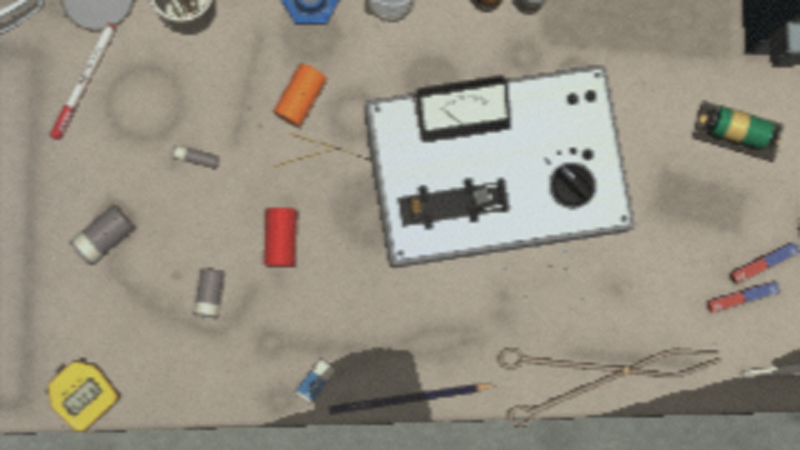

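The top view shows the large grey cell at full-image (221,243), with its white band at the lower left. The red and orange look-alikes are at (292,245) and (300,188), the cradle at (362,232) and the dial at (409,224).

```bash
cat >> h.py <<'E'
def toolmove(target,rot=None):
    s=manip.read_state(); M=R.from_rotvec(s["tool_rot"]).as_matrix()
    return M.T@(np.array(target)-np.array(s["ee_pos"]))
def yawx():
    M=R.from_rotvec(manip.read_state()["tool_rot"]).as_matrix(); return np.arctan2(M[1,0],M[0,0])
E
python3 - <<'E'
from h import *
np.set_printoptions(precision=2,suppress=True)
f=manip.grab_frame("top"); g=manip.grab_frame("side"); w=manip.grab_frame("wrist")
for r in manip.silhouettes("cell_large","top"):
    print(r["p"],r["box"])
    ys,xs=np.nonzero(r["region"]); P=np.array([atz(f,(x,y),17)[:2] for x,y in zip(xs,ys)])
    m=P.mean(0);w_,v=np.linalg.eigh(np.cov((P-m).T)); print(m,v[:,1],np.sqrt(w_*12))
print(tri([ray(f,[217.6,242.2]),ray(g,[305.8,201.5])]))
s=manip.read_state();print(toolmove([503,282,231]),yawx(),s["q"])
M=R.from_rotvec(s["tool_rot"]).as_matrix();print(M.T@(np.array(w["cam_to_world"])[:3,3]-s["ee_pos"]), M.T@np.array(w["cam_to_world"])[:3,:3])
E
```

```text
0.88 [285.1, 231.4, 300.1, 255.2]
[495.09  90.28] [-1.    0.05] [35.13 62.05]
0.85 [207.6, 230.6, 233.4, 256.4]
[503.19 276.53] [-0.58  0.82] [36.94 63.36]
0.62 [292.9, 174.2, 308.9, 198.8]
[646.12  67.4 ] [-0.88  0.48] [33.76 64.48]
0.57 [133.0, 243.6, 156.2, 262.1]
[483.07 478.64] [-0.57  0.82] [33.48 64.68]
(array([504.62, 287.78,   4.82]), [np.float64(3.5837212797388935), np.float64(3.5837212797389175)])
[ 575.76 -681.84    0.29] 0.45574739619724325 [-1.29  0.25  1.56 -0.    1.34 -0.17]
[  77.56   -1.01 -142.74] [[-0.   -0.95 -0.3 ]
 [ 1.    0.   -0.  ]
 [ 0.   -0.3   0.95]]
```

```bash
python3 - <<'E'
import cv2
im=cv2.imread("pics/top1.png")
for b in [(207,230,233,256),(133,243,156,262)]: print(im[b[1]+8:b[3]-8,b[0]+8:b[2]-8].reshape(-1,3).mean(0))
E
python3 -m inch '[[576,-682,0,-99,0],[576,-682,0,-99,0],[576,-682,0,-99,0],[576,-682,0,-99,0],[576,-682,0,-99,0],[576,-682,0,-99,0],[576,-682,0,-99,0],[576,-682,0,-99,0],[576,-682,0,-99,0],[576,-682,0,-99,0],[576,-682,0,-99,0],[576,-682,0,-99,0]]'
python3 -c "
from h import *
print(toolmove([503,282,231]),yawx())"
```

```text
[112.95 116.98 122.25]
[ 66.9047619   52.28571429 185.61904762]
t: 2.2
ee_pos: [407.7, -96.8, 231.7]
tool_rot: [1.747, 2.609, 0.0]
contact_force: [1.1, -0.4, 0.9]
opening: 0.998
grip_force: 0.0
[313.96449317 232.30263492   0.59175859] 1.9614089498615679
```

```bash

python3 -m inch '[[314,232,0,-13,0],[314,232,0,-13,0],[314,232,0,-13,0],[314,232,0,-13,0],[314,232,0,-13,0],[314,232,0,-13,0],[314,232,0,-13,0],[314,232,0,-13,0],[314,232,0,-13,0],[314,232,0,-13,0],[314,232,0,-13,0]]'
cat >> h.py <<'E'
def look(n,thing="cell_large"):
    f=manip.grab_frame("wrist"); save(f,f"pics/{n}.png")
    s=manip.silhouettes(thing,"wrist"); p=manip.spot_point(thing,"wrist")
    return f,s,p
E
python3 - <<'E'
from h import *
import pickle
np.set_printoptions(precision=2,suppress=True)
f,s,p=look("w1"); pickle.dump((f,s,p),open("w1.pkl","wb"))
for r in s: print(r["p"],r["box"])
for r in p: print(r["p"],r["location"],atz(f,r["location"],17))
print(manip.read_state()["ee_pos"],yawx())
E
```

```text
t: 3.12
ee_pos: [504.9, 282.6, 231.2]
tool_rot: [-1.443, -2.79, -0.001]
contact_force: [-0.2, -0.8, -0.1]
opening: 1.003
grip_force: 0.0
0.96 [191.2, 335.8, 229.8, 388.5]
0.95 [283.7, 417.5, 333.6, 463.2]
0.95 [425.0, 0.0, 471.5, 13.8]
0.87 [289.2, 163.7, 336.6, 242.8]
0.96 [310.6, 449.9] [647.26  69.05  17.  ]
0.68 [312.0, 203.9] [501.58 279.27  17.  ]
0.58 [193.5, 356.0] [494.38  94.97  17.  ]
[504.51 278.86 231.08] 2.1824689579049603
```

View pics/w1.png

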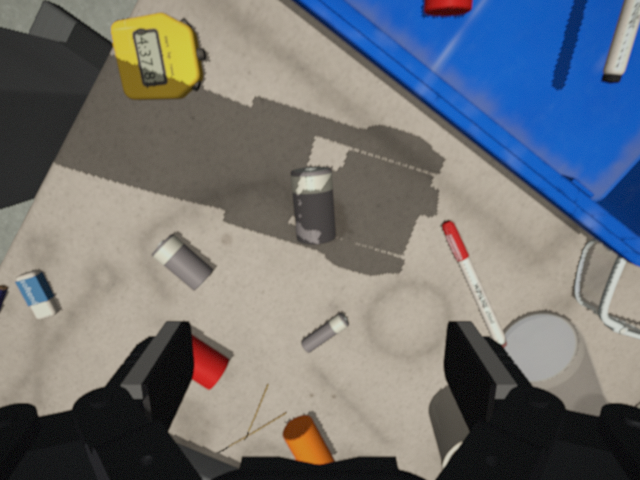

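The wrist view shows the grey cell at (313,204) with its nub end up at (311,172). I'll take a second view from lower down and offset.

```bash

python3 -m inch '[[-25,15,25,0,0],[-50,30,50,0,0],[-50,30,70,0,0],[-50,30,70,0,0],[-50,30,70,0,0]]'
cat > cellfit.py <<'E'
from h import *
import pickle
from scipy.optimize import least_squares
def edge(f,reg):
    c=max(cv2.findContours(reg.astype(np.uint8),0,cv2.CHAIN_APPROX_NONE)[0],key=len)
    return c[:,0,:].astype(float)
def model(f,x):
    # hull outline of cylinder
    c=np.array(x[:3]);a=np.array([np.cos(x[3]),np.sin(x[3]),0]);b=np.array([-a[1],a[0],0]);t=np.linspace(0,2*np.pi,40)
    pts=[proj(f,c+a*u+r*(b*np.cos(k)+np.array([0,0,1])*np.sin(k))) for u,r in((-30.5,17),(29,17),(30.5,5)) for k in t]
    return cv2.convexHull(np.array(pts,np.float32))
def res(x,obs):
    return np.concatenate([[cv2.pointPolygonTest(model(f,x),tuple(map(float,p)),True) for p in e[::2]] for f,e in obs])
def fit(obs,x0): 
    r=least_squares(res,x0,args=(obs,),x_scale=[1,1,1,.03],diff_step=1e-3,loss="soft_l1"); return r.x,np.sqrt(np.mean(r.fun**2))
E
python3 - <<'E'
from cellfit import *
np.set_printoptions(precision=3,suppress=True)
f1,s1,p1=pickle.load(open("w1.pkl","rb"))
f,s,p=look("w2"); pickle.dump((f,s,p),open("w2.pkl","wb"))
def near(f,s):
    q=proj(f,np.array([502,279,17])); return min(s,key=lambda r:np.hypot((r["box"][0]+r["box"][2])/2-q[0],(r["box"][1]+r["box"][3])/2-q[1]))
a,b=near(f1,s1),near(f,s);print(a["box"],b["box"])
o=[(f1,edge(f1,a["region"])),(f,edge(f,b["region"]))]
x,e=fit(o,[502,279,17,2.18]);print(x,e); 
for i in o: print(fit([i],[502,279,17,2.18]))
st=manip.read_state();print(st["ee_pos"],yawx(),toolmove([x[0],x[1],100]))
for r in p: print(r["p"],r["location"])
E
```

```text
t: 3.68
ee_pos: [557.1, 254.3, 160.4]
tool_rot: [-1.451, -2.784, 0.003]
contact_force: [0.5, 0.2, 0.5]
opening: 0.996
grip_force: 0.0
[289.2, 163.7, 336.6, 242.8] [237.3, 96.1, 299.4, 199.2]
[502.505 279.863  13.325   2.26 ] 0.5454028546128816
(array([503.506, 278.94 ,   8.293,   2.265]), np.float64(0.3827516599496242))
(array([502.329, 279.802,  12.895,   2.258]), np.float64(0.4078462668260172))
[558.638 255.89  163.557] 2.1825806465523985 [ 51.934 -32.38   63.4  ]
0.85 [272.2, 144.3]
0.83 [276.9, 459.6]
0.82 [127.7, 350.0]
```

```bash

python3 -m inch '[[26,-16,32,-4.4,0],[52,-32,63,-4.4,0],[52,-32,63,-4.4,0],[52,-32,63,-4.4,0],[52,-32,63,-4.4,0],[52,-32,63,-4.4,0]]'
python3 -c "
from h import *
print(toolmove([502.5,279.8,2]),yawx(),manip.read_state()['ee_pos'])
manip.grab_frame('wrist')
print(toolmove([502.5,279.8,2]),yawx(),manip.read_state()['ee_pos'])"
```

```text
t: 4.33
ee_pos: [504.3, 280.5, 101.0]
tool_rot: [1.34, 2.837, 0.005]
contact_force: [0.5, 0.3, 0.4]
opening: 0.999
grip_force: 0.0
[ 0.79432745 -2.24162041 98.97081853] 2.259364676914273 [504.25022879 280.46759861 100.98166371]
[ 0.96659272 -2.18037339 98.86799494] 2.2589450823025747 [504.33295815 280.29803367 100.87851627]
```

```bash

python3 -m inch '[[1,-2,40,0,0],[1,-2,75,0,0],[1,-2,90,0,0],[1,-2,97,0,0],[1,-2,99,0,0],[1,-2,99,0,0],[1,-2,99,0,1],[1,-2,99,0,1],[1,-2,99,0,1],[1,-2,99,0,1],[1,-2,99,0,1],[1,-2,99,0,1]]' 60
python3 -m inch '[[0,0,0,0,1],[0,0,0,0,1],[0,0,0,0,1],[0,0,0,0,1]]'
```

```text
t: 5.38
ee_pos: [500.5, 279.8, 0.4]
tool_rot: [1.34, 2.84, 0.002]
contact_force: [-1.2, -0.1, 6.5]
opening: 0.371
grip_force: 59.1
t: 5.72
ee_pos: [500.6, 279.8, 0.4]
tool_rot: [1.341, 2.84, 0.002]
contact_force: [-1.6, -0.9, 5.9]
opening: 0.369
grip_force: 59.1
```

```bash

python3 -m inch '[[0,0,-15,0,1],[0,0,-50,0,1],[0,0,-90,0,1],[0,0,-130,0,1],[-30,-21,-165,0,1],[-60,-42,-200,10,1],[-90,-64,-220,17,1],[-120,-86,-220,24,1],[-150,-107,-220,31,1],[-180,-128,-220,34,1],[-210,-150,-220,34,1],[-240,-172,-220,34,1]]'
python3 -c "
from h import *
print(toolmove([526,-84,230]),yawx())"
```

```text
t: 6.72
ee_pos: [518.9, -17.1, 219.0]
tool_rot: [-2.114, -2.324, 0.0]
contact_force: [0.7, -0.4, -0.4]
opening: 0.368
grip_force: 59.9
[-67.28822845   0.764357   -11.01100911] 1.6655128231423242
```

```bash
cat > tv.py <<'E'
from cellfit import *
import sys
np.set_printoptions(precision=2,suppress=True)
n=sys.argv[1]; f=manip.grab_frame("wrist"); save(f,f"pics/{n}.png"); D={"f":f}
for t,z in (("cradle",63),("fixed_contact",63),("dial_grip",68.5)):
    D[t]=manip.spot_point(t,"wrist")
    for r in D[t][:2]: print(t,round(r["p"],2),r["location"],atz(f,r["location"],z)[:2])
D["cell"]=manip.silhouettes("cell_large","wrist"); print([ (r["p"],r["box"]) for r in D["cell"]])
D["tester"]=manip.silhouettes("tester","wrist");D["st"]=manip.read_state(); print(D["st"]["ee_pos"],yawx())
pickle.dump(D,open(n+".pkl","wb"))
E
python3 tv.py a1
python3 -m inch '[[-40,0,0,0,1],[-80,0,0,0,1],[-90,0,0,0,1],[-90,0,0,0,1],[-90,0,0,0,1]]'
python3 tv.py a2
python3 -c "
import cv2,numpy as np
a=[cv2.resize(cv2.imread(f'pics/a{i}.png'),(400,300),interpolation=cv2.INTER_AREA) for i in (1,2)];cv2.imwrite('pics/a12.png',np.hstack(a))"
```

```text
fixed_contact 0.96 [312.6, 264.0] [517.68 -50.22]
[(0.97, [449.0, 69.6, 540.8, 155.3]), (0.63, [262.0, 256.8, 371.9, 465.6]), (0.63, [253.4, 27.0, 345.0, 87.8])]
[519.14 -14.32 218.8 ] 1.666922783305721
t: 7.43
ee_pos: [528.0, -103.7, 219.0]
tool_rot: [-2.112, -2.324, -0.0]
contact_force: [-0.6, 1.3, -1.7]
opening: 0.367
grip_force: 59.8
cradle 0.78 [312.4, 183.6] [521.24 -77.48]
cradle 0.6 [311.4, 141.2] [517.94 -48.91]
fixed_contact 0.88 [309.9, 140.4] [516.88 -48.49]
[(0.88, [261.2, 254.3, 374.7, 463.6]), (0.84, [485.0, 1.8, 552.6, 31.2])]
[ 528.06 -103.62  219.27] 1.6676558184047503
```

View pics/a1.png

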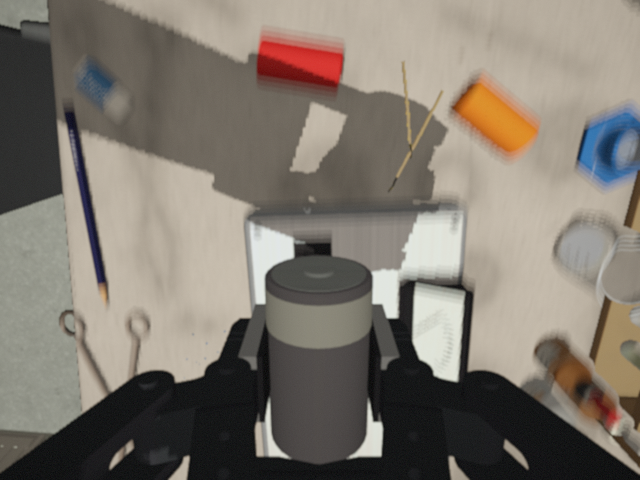

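View pics/a2.png

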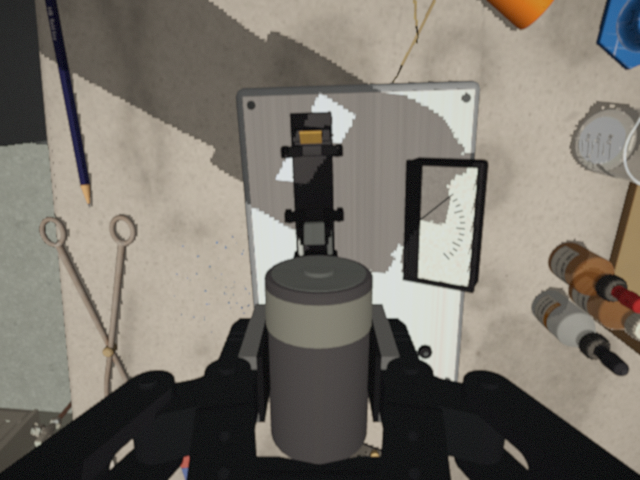

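a1 is motion-blurred. a2 is clear: the saddles are at rows 152 and 214 around column 314, the brass contact is at (310,137), and the top screws are at (251,105) and (466,98). The cell is held squarely, nub up. I'll take one more clear view for parallax.

```bash

python3 -m inch '[[20,-25,0,0,1],[20,-55,0,0,1],[20,-60,0,0,1],[20,-60,0,0,1],[20,-60,0,0,1],[20,-60,0,0,1],[20,-60,0,0,1]]'
python3 tv.py a3
python3 - <<'E'
import cv2
a=cv2.imread("pics/a2.png")[70:270,220:500];b=cv2.imread("pics/a3.png")
cv2.imwrite("pics/a2z.png",cv2.resize(a,None,fx=2.8,fy=2.8,interpolation=cv2.INTER_CUBIC))
cv2.imwrite("pics/a3z.png",cv2.resize(b[80:300,120:420],None,fx=2.6,fy=2.6,interpolation=cv2.INTER_CUBIC))
E
```

```text
t: 8.32
ee_pos: [467.3, -90.7, 219.7]
tool_rot: [2.112, 2.324, 0.001]
contact_force: [-0.2, -0.3, -1.5]
opening: 0.37
grip_force: 60.1
cradle 0.76 [398.1, 212.4] [523.19 -79.47]
fixed_contact 0.77 [396.1, 170.0] [517.31 -49.9 ]
[(0.96, [263.4, 255.1, 372.6, 464.8]), (0.86, [539.9, 2.0, 638.1, 59.5])]
[466.63 -90.55 219.21] 1.6661272863851484
```

View pics/a2z.png

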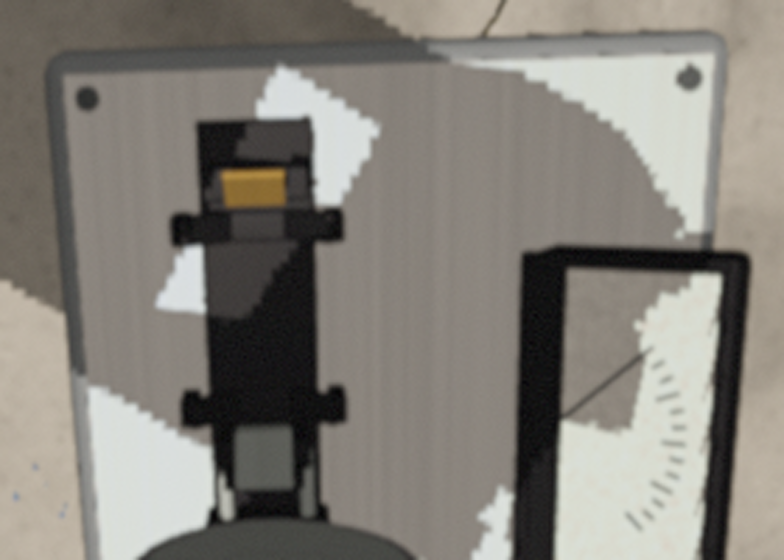

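View pics/a3z.png

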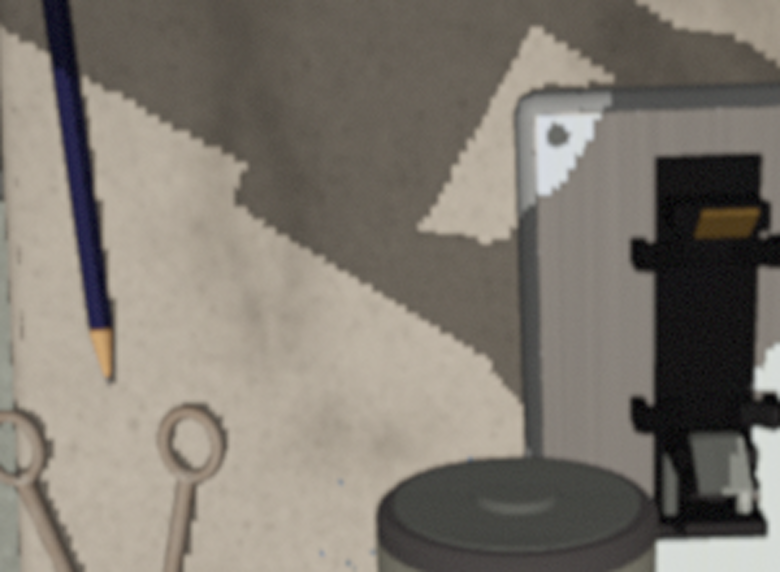

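Both views show the saddle ends, the brass contact and a screw clearly. Next I'll triangulate them.

```bash
cat > t.py <<'E'
from cellfit import *
np.set_printoptions(precision=2,suppress=True)
A=pickle.load(open("a2.pkl","rb"));B=pickle.load(open("a3.pkl","rb"));a,b=A["f"],B["f"]
for n,p,q in(("sadL",(285.4,151.4),(366.9,176.9)),("sadR",(289.3,215.7),(366.9,238.8)),("screw",(251.1,105),(334.2,131.5)),("brL",(299.3,143.6),(386.9,171.5)),("brR",(321.8,143.6),(410.4,171.2)),
  ("cradle",A["cradle"][0]["location"],B["cradle"][0]["location"]),("fixed",A["fixed_contact"][0]["location"],B["fixed_contact"][0]["location"])): print(n,*tri([ray(a,p),ray(b,q)]))
s1,s2=atz(a,(251.1,105),40),atz(a,(465.7,97.5),40);d=s2-s1;print("screws",s1,s2,np.linalg.norm(d),"yaw",np.arctan2(d[1],d[0]))
m1,m2=atz(a,(311.8,150.9),58),atz(a,(314.3,215.2),58);d=m1-m2
print("saddle mids z58",m1,m2,np.linalg.norm(d),"yaw",np.arctan2(-d[0],d[1]),"mid",(m1+m2)/2)
for D in (A,B): print("wrist cam",D["f"]["cam_to_world"][0][3],D["f"]["cam_to_world"][1][3],D["st"]["ee_pos"])
# held cell
for D in (A,B):
    r=max(D["cell"],key=lambda r:r["region"].sum());M=R.from_rotvec(D["st"]["tool_rot"]).as_matrix();p=np.array(D["st"]["ee_pos"])
    ys=np.nonzero(r["region"])[0];e=edge(D["f"],r["region"]);
    x,er=fit([(D["f"],e)],[*(p+[0,0,15]),np.arctan2(M[1,0],M[0,0])])
    print("cell in tool",M.T@(x[:3]-p),x[3]-np.arctan2(M[1,0],M[0,0]),er)
T=manip.grab_frame("top");
for r in manip.silhouettes("tester","top"):
    c=cv2.minAreaRect(edge(T,r["region"]).astype(np.float32));bx=cv2.boxPoints(c);W=np.array([atz(T,q,40) for q in bx]);print(r["p"],W[:,:2].tolist())
E
python3 t.py
```

```text
sadL [499.93 -58.97  46.83] [np.float64(0.0713774599703312), np.float64(0.0713774599703258)]
sadR [ 506.22 -106.25   45.5 ] [np.float64(0.06130100606515061), np.float64(0.061301006065174066)]
screw [473.01 -29.67  40.43] [np.float64(0.14424460375993706), np.float64(0.14424460375995377)]
brL [510.15 -50.78  68.75] [np.float64(0.004395288780196416), np.float64(0.004395288780212062)]
brR [524.97 -48.79  72.9 ] [np.float64(0.2428124229989697), np.float64(0.24281242299897143)]
cradle [521.05 -76.33  73.8 ] [np.float64(0.7301108072343303), np.float64(0.7301108072343541)]
fixed [516.78 -48.85  66.46] [np.float64(0.6345636516081613), np.float64(0.6345636516081492)]
screws [472.91 -29.82  40.  ] [623.31 -10.31  40.  ] 151.6531219282796 yaw 0.1289997964413084
saddle mids z58 [518.76 -55.78  58.  ] [ 524.71 -101.04   58.  ] 45.64716653726914 yaw 0.1306884335569128 mid [521.73 -78.41  58.  ]
wrist cam 520.6046644979092 -25.900098353591652 [ 528.06 -103.62  219.27]
wrist cam 459.71507995586893 -12.742122346611954 [466.63 -90.55 219.21]
cell in tool [ -2.05  -0.04 -13.16] -1.0175804932899268e-05 0.8528813168753979
cell in tool [ -2.41   0.64 -13.62] 0.001685741379217287 0.9607381829441551
0.84 [[632.9263725323972, 6.39111504014258], [677.5454766425648, -249.20881182117805], [501.2512711214561, -274.3404943260032], [458.1034449888741, -22.667469509391303]]
```

```bash
python3 -c "
from h import *
print(toolmove([521.4,-79.7,86.4]),yawx())"
```

```text
[  5.53763625  55.69978801 132.80400716] 1.666092481788235
```

```bash

python3 -m inch '[[3,28,20,-2.1,1],[5.5,55.5,50,-2.1,1],[5.5,55.5,85,-2.1,1],[5.5,55.5,115,-2.1,1],[5.5,55.5,133,-2.1,1],[5.5,55.5,133,-2.1,1],[5.5,55.5,133,-2.1,1],[5.5,55.5,133,-2.1,1],[5.5,55.5,133,-2.1,1]]'
python3 tv.py b1
python3 - <<'E'
from h import *
s=manip.read_state();print(toolmove([521.4,-79.7,86.4]))
g=manip.grab_frame("side");q=proj(g,np.array([521,-80,80]));x,y=int(q[0]),int(q[1]);
a=cv2.imread("pics/b1.png")[120:480,160:480]
b=cv2.cvtColor(g["image"],4)[y-36:y+36,x-32:x+32]
cv2.imwrite("pics/b1z.png",np.hstack([cv2.resize(a,(440,495)),cv2.resize(b,(350,495),interpolation=cv2.INTER_CUBIC)]))
E
```

```text
t: 9.47
ee_pos: [522.8, -80.4, 88.6]
tool_rot: [2.068, 2.36, 0.002]
contact_force: [0.7, 0.8, -1.5]
opening: 0.373
grip_force: 60.3
fixed_contact 0.68 [317.7, 226.9] [518.46 -49.15]
[(0.82, [262.1, 254.3, 373.9, 462.3]), (0.59, [595.8, 1.7, 639.1, 45.3])]
[521.52 -79.9   86.96] 1.7027289463262378
[ 0.21237139 -0.09061053  0.56025918]
```

View pics/b1z.png

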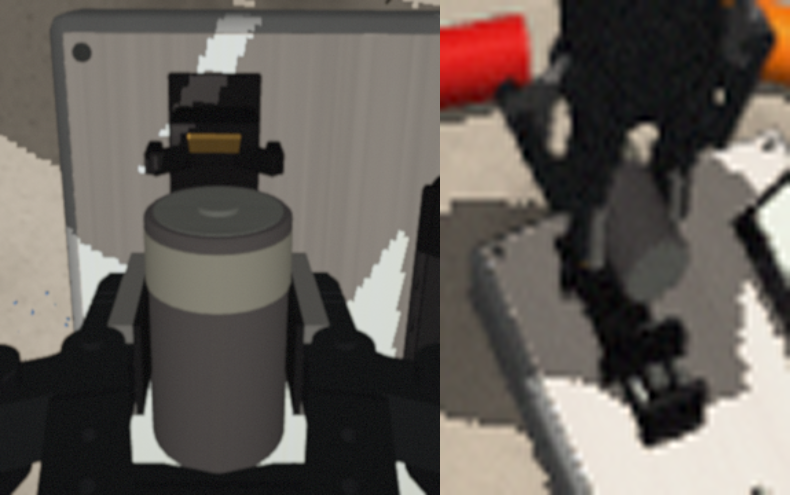

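The cell sits centred over the cradle, with the brass contact about 1 mm to the left and ahead of the nub. I'll press down in stages.

```bash

python3 -m inch '[[0,-1,12,0,1],[0,-1,20,0,1],[0,-1,25,0,1],[0,-1,28,0,1],[0,-1,28,0,1]]'
python3 -m inch '[[0,0,3,0,1],[0,0,5,0,1],[0,0,7,0,1],[0,0,9,0,1],[0,0,9,0,1]]'
```

```text
t: 10.23
ee_pos: [518.8, -79.1, 56.4]
tool_rot: [-2.068, -2.36, 0.001]
contact_force: [-0.4, 3.1, -3.6]
opening: 0.366
grip_force: 60.5
t: 10.65
ee_pos: [520.4, -80.0, 49.1]
tool_rot: [2.07, 2.363, 0.0]
contact_force: [0.5, 2.1, -2.4]
opening: 0.369
grip_force: 60.5
```

```bash

python3 -m inch '[[0,0,1,0,1],[0,0,2,0,1],[0,0,3,0,1],[0,0,3,0,1],[0,0,3,0,1]]'
python3 -m inch '[[0,0,0.7,0,1],[0,0,1.5,0,1],[0,0,1.5,0,1],[0,0,1.5,0,1]]'
python3 -m inch '[[0,0,0.7,0,1],[0,0,1.5,0,1],[0,0,1.5,0,1],[0,0,1.5,0,1]]'
```

```text
t: 11.07
ee_pos: [520.8, -80.0, 46.8]
tool_rot: [2.07, 2.362, 0.001]
contact_force: [0.2, 2.7, 3.9]
opening: 0.369
grip_force: 61.1
t: 11.4
ee_pos: [521.3, -80.0, 46.2]
tool_rot: [2.069, 2.361, 0.002]
contact_force: [-0.8, 3.9, 9.4]
opening: 0.368
grip_force: 61.8
t: 11.73
ee_pos: [521.5, -80.0, 46.0]
tool_rot: [2.07, 2.362, 0.001]
contact_force: [-6.0, 6.4, 20.4]
opening: 0.367
grip_force: 62.9
```

```bash

python3 -m inch '[[0,0,-1,0,1],[0,0,-1,0,0.4],[0,0,-1,0,0.4],[0,0,-1,0,0.4],[0,0,-1,0,0.4],[0,0,-1,0,0.4]]'
python3 -m inch '[[0,0,-10,0,0.4],[0,0,-30,0,0.4],[0,0,-60,0,0.4],[0,0,-90,0,0.4],[-30,0,-120,0,0.2],[-60,0,-130,0,0.2],[-65,0,-130,0,0],[-65,0,-130,0,0],[-65,0,-130,0,0],[-65,0,-130,0,0]]'
python3 tv.py c1
python3 - <<'E'
from h import *
g=manip.grab_frame("wrist");save(g,"pics/c2.png")
E
```

```text
t: 12.23
ee_pos: [519.9, -80.0, 43.9]
tool_rot: [-2.07, -2.363, 0.001]
contact_force: [0.0, 0.2, -0.0]
opening: 0.599
grip_force: 0.0
t: 13.07
ee_pos: [527.7, -143.1, 172.9]
tool_rot: [-2.068, -2.361, 0.001]
contact_force: [0.8, 0.5, 0.6]
opening: 0.999
grip_force: 0.0
fixed_contact 0.89 [322.4, 76.7] [517.35 -50.15]
dial_grip 0.89 [318.5, 343.6] [ 536.62 -210.8 ]
dial_grip 0.61 [318.4, 132.8] [519.09 -79.65]
[(0.65, [288.0, 74.1, 355.5, 194.4])]
[ 528.53 -143.7   173.84] 1.7034571718429627
```

View pics/c2.png

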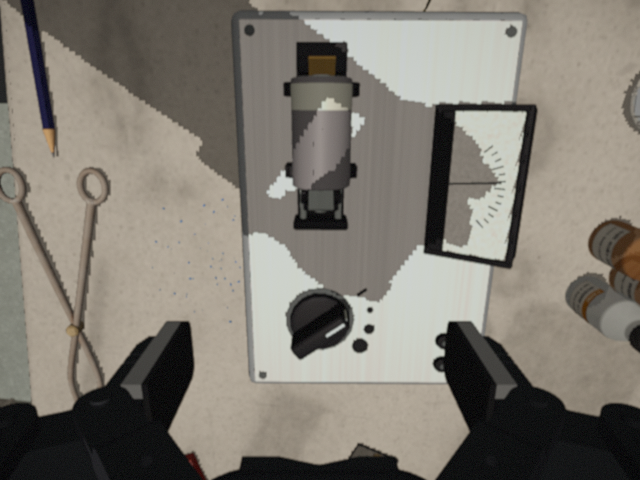

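The cell lies in both saddles with its nub at the brass, (322,72), and the needle has risen. The dial is at (320,325) with its pointer to the upper right, as expected. Now moving over the dial.

```bash

python3 -m inch '[[-20,0,0,7,0],[-40,0.5,0,14,0],[-67,0.5,0,21,0],[-67,0.5,0,28,0],[-67,0.5,0,35,0],[-67,0.5,0,42,0],[-67,0.5,0,49,0],[-67,0.5,0,54,0],[-67,0.5,0,54,0],[-67,0.5,0,54,0],[-67,0.5,0,54,0],[-67,0.5,0,54,0]]'
python3 tv.py d1
python3 - <<'E'
from cellfit import *
np.set_printoptions(precision=2,suppress=True)
C=pickle.load(open("c1.pkl","rb"));D=pickle.load(open("d1.pkl","rb"))
r=max(C["cell"],key=lambda r:r["region"].sum());print("seated cell",fit([(C["f"],edge(C["f"],r["region"]))],[520,-80,63,1.70]))
if D["dial_grip"]:print("dial",tri([ray(X["f"],X["dial_grip"][0]["location"]) for X in (C,D)]))
for X,n in((C,"c1"),(D,"d1")):
  s=manip.silhouettes("dial_grip","wrist")
s=manip.silhouettes("load_dial","wrist")
if s: print(s[0]["p"],s[0]["box"])
print(toolmove([538.2,-210,110]))
E
```

```text
t: 14.42
ee_pos: [538.0, -210.6, 174.3]
tool_rot: [-2.916, -1.168, 0.0]
contact_force: [0.3, 0.2, 0.3]
opening: 0.998
grip_force: 0.0
fixed_contact 0.83 [85.5, 70.2] [519.09 -51.28]
dial_grip 0.94 [317.2, 237.8] [ 538.37 -207.94]
[(0.62, [62.3, 47.7, 194.6, 162.8])]
[ 538.06 -210.69  174.31] 0.7605132439027643
seated cell (array([521.62, -80.44,  60.27,   1.7 ]), np.float64(0.46393442393891526))
dial (array([ 537.57, -208.52,   70.43]), [np.float64(1.5027031367565533), np.float64(1.5027031367563448)])
0.9 [283.9, 198.8, 352.5, 271.9]
[ 0.6  -0.39 64.29]
```

View pics/d1.png

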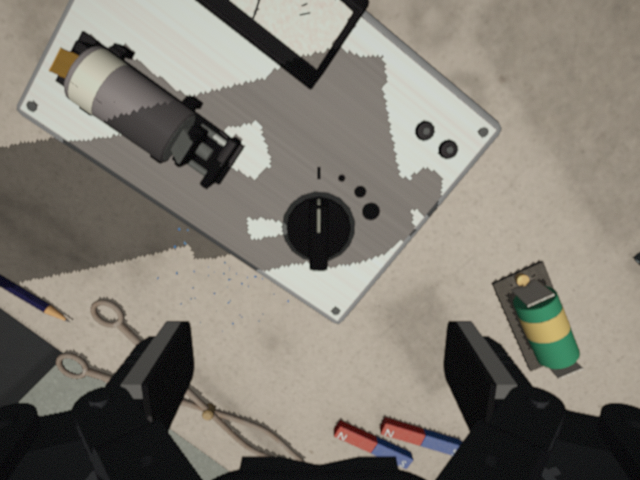

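The bar is aligned vertically in the image at (318,225), centred between the fingers, and the cell is seated at the upper left. Descending to grip the bar.

```bash

python3 -m inch '[[1,-0.8,35,0,0.4],[1,-0.8,70,0,0.4],[1,-0.8,95,0,0.4],[1,-0.8,110,0,0.4],[1,-0.8,117,0,0.4],[1,-0.8,120,0,0.4],[1,-0.8,123,0,0.4],[1,-0.8,123,0,0.4],[1,-0.8,123,0,0.4]]'
python3 -m inch '[[0,0,0,0,1],[0,0,0,0,1],[0,0,0,0,1],[0,0,0,0,1],[0,0,0,0,1],[0,0,0,0,1]]' 60
```

```text
t: 15.62
ee_pos: [539.1, -209.9, 52.6]
tool_rot: [2.916, 1.165, 0.002]
contact_force: [-0.1, 0.2, -0.1]
opening: 0.599
grip_force: 0.0
t: 16.12
ee_pos: [538.7, -209.8, 52.1]
tool_rot: [2.916, 1.165, 0.001]
contact_force: [-0.6, -0.9, 4.7]
opening: 0.121
grip_force: 62.5
```

```bash

python3 -m inch '[[0,0,-0.5,5,1],[0,0,-0.5,10,1],[0,0,-0.5,15,1],[0,0,-0.5,20,1],[0,0,-0.5,25,1],[0,0,-0.5,30,1],[0,0,-0.5,35,1],[0,0,-0.5,40,1],[0,0,-0.5,45,1],[0,0,-0.5,50,1],[0,0,-0.5,55,1],[0,0,-0.5,60,1]]' 80
python3 -c "
from h import *
s=manip.read_state();print(yawx(),s['wrist_torque'],s['q'])"
python3 -m inch '[[0,0,0,4,1],[0,0,0,8,1],[0,0,0,11,1],[0,0,0,13,1],[0,0,0,13,1],[0,0,0,13,1],[0,0,0,13,1]]'
python3 - <<'E'
from h import *
s=manip.read_state();print(yawx(),s['wrist_torque'])
g=manip.grab_frame("wrist");save(g,"pics/e1.png")
E
```

```text
t: 17.12
ee_pos: [538.9, -210.6, 52.2]
tool_rot: [3.106, -0.454, 0.004]
contact_force: [1.5, -3.3, 0.6]
opening: 0.112
grip_force: 81.8
-0.2905370468912122 [-0.66402747 -0.21867925  0.13687125] [-5.67825534e-01  3.08210309e-01  1.84265780e+00 -1.41616693e-03
  9.87731250e-01  1.29428829e+00]
t: 17.7
ee_pos: [538.8, -210.7, 52.2]
tool_rot: [3.037, -0.795, 0.004]
contact_force: [2.1, -5.8, 0.1]
opening: 0.116
grip_force: 81.8
-0.5122371571676106 [-0.83945594 -0.23282713  0.18562096]
```

View pics/e1.png

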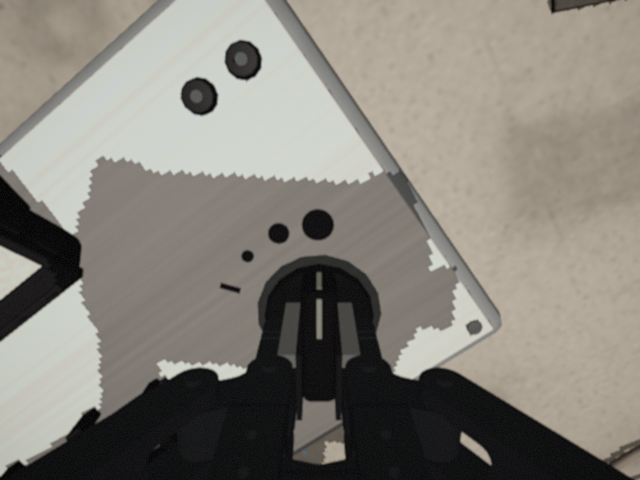

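The pointer at column 319 lines up with the large spot at (317,224), about 0.01–0.02 rad past it. I'll add a slight margin and check that the hold is steady and the cell is still seated.

```bash

python3 -m inch '[[0,0,0,0.7,1],[0,0,0,0.7,1],[0,0,0,0.7,1],[0,0,0,0.7,1]]'
python3 - <<'E'
from cellfit import *
s=manip.read_state();print(yawx(),0.7605-yawx(),s['wrist_torque'],s['t'])
g=manip.grab_frame("top");f=manip.grab_frame("side")
a=[]
for c,h in((g,40),(f,40)):
    q=proj(c,np.array([530,-130,60]));x,y=int(q[0]),int(q[1]);a.append(cv2.resize(cv2.cvtColor(c["image"],4)[y-60:y+60,x-48:x+48],(400,500),interpolation=cv2.INTER_CUBIC))
cv2.imwrite("pics/f1.png",np.hstack(a))
E
```

```text
t: 18.08
ee_pos: [538.8, -210.7, 52.2]
tool_rot: [3.032, -0.814, 0.004]
contact_force: [0.8, -5.7, -0.6]
opening: 0.116
grip_force: 81.8
-0.5244030293014644 1.2849030293014643 [-0.87099287 -0.16455283  0.15178936] 18.0833
```

View pics/f1.png

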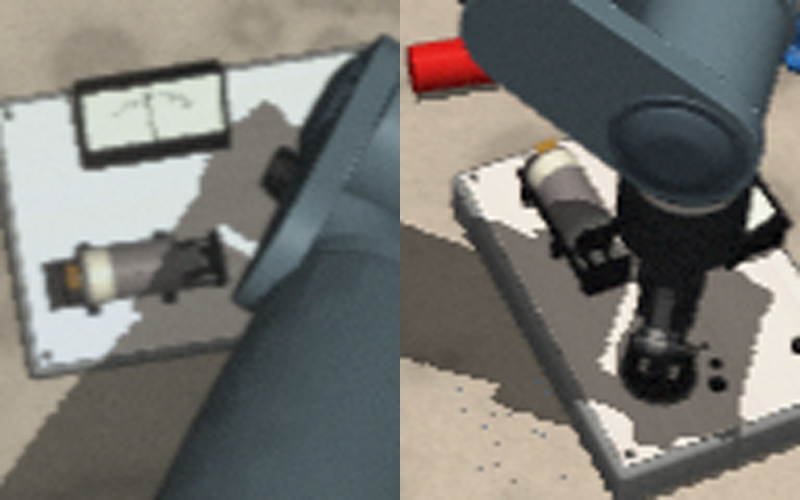

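Both views show the cell seated with its nub at the brass and the dial held by the gripper at about 1.28 rad. Handing in.

```bash
python3 -c "
from bench import manip
print(manip.close_job())"
```

```text
the job is handed in; nothing more can be done
None
```

I seated the large grey cell in the tester cradle, nub against the fixed contact, then turned the load dial to the third click (about 1.28 rad, estimated from tool rotation and the pointer over the large spot); I handed the job in at about 18 s still holding it, and no verdict came back.

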